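# Tilt the ruler out of the half-opening drawer

## Task

Get the ruler out of the low desk unit: pull its drawer out by the bar handle as far as it goes, take hold of the flat wooden ruler, and because it is longer than the gap, tilt its front end up and draw it out slantwise past the unit's top without forcing it. Finish while still holding the ruler still in the air, all of it at least 10 cm above the unit's top and touching nothing but the gripper. Leave the drawer open with the black marker in it; the glue stick and the correction tape stay where they are.

Things in the scene. Friction and masses are not known exactly. Their poses are not given: they have to be found in the camera images.
- unit: Low white one-drawer desk unit, fixed: 230 wide (y), 200 deep (x) without drawer front, 72 high. Origin: on the desk, centre of the carcass's lower front edge; x points into the unit, z up. Its top panel (underside 66, upper side 72 above the desk) covers everything from x = 0 back; on it, from x = 100 back, a notes pad (11 thick) and a clip box (22 high) are fixed.
- drawer (a joint): How far the drawer is pulled out towards the unit's -x, in m: 0 shut, 0.115 at its stop (no further); starts at 0 to 0.012; about 2 N of friction, stays where left. Its white front panel, 12 thick, is as high as the unit (72); panel's inner face at unit x = -value. Fully open, the gap between front panel and top panel is 115 mm long, shorter than the ruler.
- drawer_floor (a point): Centre of the drawer's inner floor (upper side, 12 mm above the desk); moves with the drawer. The inside is 190 long (unit x) and 204 wide (y); side and back walls rise 36 above the floor. A 4 mm divider, 30 high, 60 left of this point (unit +y) splits off a narrow left compartment, the marker's; the ruler lies in the wide right one, 160 wide.
- drawer_handle (a point): Middle of the drawer's round aluminium bar handle: bar 10 mm thick, 100 long along the unit's y, 42 above the desk, its centre line 38 in front of the front panel (33 mm finger gap). Moves with the drawer.
- ruler: Flat wooden ruler, 160 x 28 x 6 mm, 30 g, loose on the drawer floor in the wide right compartment, roughly along the unit's x and partly under the top panel even when the drawer is open. Origin: centre of its underside; x along its length towards its back end (into the unit), z up out of the marked face. It may slide a little in the drawer while that is pulled.
- ruler_front (a point): Middle of the ruler's front end (80 mm from its centre on -x, mid thickness), the end nearer the drawer's handle.
- ruler_back (a point): Middle of the ruler's back end (80 mm from its centre on +x, mid thickness), the end under the unit's top.
- marker: Black marker pen, 136 long, 17 thick, lying along the unit's x in the drawer's narrow left compartment; stays there. Origin: centre of its underside.
- glue: Glue stick, 27 diameter, 90 high, standing on the desk left of the unit; bystander, leave alone. Origin: centre of its underside.
- tape_mouse: Correction tape, 33 x 81 x 15 mm, lying on the desk left of the unit; bystander, leave alone. Origin: centre of its underside.

How it is judged:
By the outcome, as a careful person would: the job done as asked, in the order asked, and still so for the second after the job is handed in, while the arm keeps its last pose, push and grip.
It also fails if it takes over 54 s, if anything falls off the work surface, if the arm or the gripper's body presses on something with over 40 N, if the wrist force passes 120 N, or if a joint passes its speed limit or range.

## Robot

A 7-joint arm with a two-finger parallel gripper is mounted at the origin on a cart in front of the work surface, level with it; the furniture and walls round the work are solid. World frame = base frame: x ahead of the robot, y to its left, z up, the work surface at z = 0. Lengths are in m, angles in rad, forces in N, time in s.
With the tool pointing down it reaches from about 0.425 to 0.875 m from the base axis. Payload 4.7 kg.
Tool frame: the origin (TCP) lies on the mounting face of the last link; the fingertips stand 182 mm ahead of it and the grasp point (between the pads) lies 164 mm ahead of it; z points along the fingers, y is the direction in which the jaws open and shut (so a half turn about z gives the same grasp; the last joint's range is limited). The gripper opens to 87 mm and grips with 3 to 60 N. Pads are 19 mm wide; open, the fingers measure 117 mm over their backs; the gripper's body (75 mm by 190 mm) begins 51 mm behind the grasp point.
Start: joints at [-1.267, 0.321, -0.07, 1.45, 0.023, 1.371, -0.057], TCP at [0.186, 0.623, 0.405] pointing down, gripper open.
Joint ranges: [-2.86, 2.86], [-0.3, 2.09], [-1.38, 1.24], [0.06, 2.45], [-1.56, 4.7], [0.09, 2.05], [-2.69, 2.69]. Speed limits (rad/s): [2.57, 2.57, 3.14, 3.14, 3.14, 3.14, 3.14].

## Interface

Orientations are given as a rotation vector (axis times angle).
In Python, from bench import ctrl gives the robot as it stands. The module is installed in compiled form; this text tells all that it offers.
- The arm moves only by the tool play_rows, never from a script. Its argument "targets" is text: rows parted by semicolons, each of 7 numbers parted by spaces: the shift along the tool's x, y, z in cm, then the turn, a rotation vector about the tool's x, y, z in rad, then the opening, from -1 (shut) to 1 (fully open). In form: x y z ax ay az grip; .... A call has 1 to 20 rows; each row shifts and turns the pose as measured when the row begins, along the tool's axes as they then stand; what a row does not reach is not made up. A row lasts 1/8 s, in which the tool goes at most 62.5 mm and 10.7 degrees, less where a joint would pass 70% of its speed; a pose out of reach is approached as far as the arm can. A call is refused whole if a number of a shift passes 6.25 or a number of a turn 0.188, either way. A call with a gripper value outside its range is refused whole. The fingers move at their own pace and stop on an object; "newtons" is the grip in N (left out, the last holds). Time passes only in rows, so rows that do not move let the fingers close. It gives the time, the measured TCP pose, the force and the opening at its end, in the units of the state.
- ctrl.get_state(): the state, without advancing time (a new reading comes with each control period).
- ctrl.get_image(name): name is "scene" or "top" or "wrist"; returns a dict with "pixels" (400x640x3 uint8, blue, green, red), "depth" (400x640 float32, m along the optical axis (not along the pixel's ray), 0 where there is no reading), "intrinsics" (3x3 intrinsics, pixels), "k1" (the pictures are not rectified: a ray, as slopes to the right and down, at radius r is drawn at 1 + k1 r^2 times it, then the intrinsics apply), "R" (3x3) and "t" (3): a world point X has camera coordinates R X + t. Camera axes: x right, y down, z forward; pixel columns grow to the right and rows downward; lengths in m; the calibration is good to about 2 mm. A picture is of the moment at which its call begins.
- ctrl.close_job(): hands the job in, once; it reports no verdict.
The state is a dict: "time": time; "joint_positions": joint angles; "qd": joint speeds; "joint_torque": joint torques, N m; "position": TCP position; "tool_rot": TCP orientation; "ft_force": force on the tool from outside, world axes, zero at the start; "torque": the same for the moment, N m; "grip_width": opening from 0.0 (shut) to 1.0 (fully open).
Only numpy, scipy, OpenCV 4.12 (cv2) and the standard library are available. Lean on these libraries where they do the work, as an engineer would, in place of code of your own. Each camera call takes 0.05 s, during which the arm holds its last target.

## Working session

There is one attempt and no reset: what is moved stays moved. The work goes in short steps, Python scripts to look and compute and a tool call to move; the robot and the scene stay as the last step left them, time stands still between calls to the robot, and variables do not carry over. Pictures are saved under pics/ and viewed, and the job is handed in when it is done.

Besides the shell and the picture viewer there is one more tool, called after "Request:" by a JSON object that holds its "name" and its "arguments". play_rows: Moves the arm, as the interface text tells. Its arguments: {"type":"object","properties":{"targets":{"type":"string"},"newtons":{"type":"number"}},"required":["targets"]}

```bash
mkdir -p pics; cat > h.py <<'E'
import numpy as np, cv2
from bench import ctrl
from scipy.spatial.transform import Rotation as Rn
def snap(n,f):
    d=ctrl.get_image(n); cv2.imwrite('pics/'+f+'.png',d['pixels']); np.savez('pics/'+f+'.npz',**{k:np.asarray(v) for k,v in d.items()}); return d
def load(f): return dict(np.load('pics/'+f+'.npz'))
def rays(d,uv):
    K=d['intrinsics'];k1=float(d['k1']);uv=np.atleast_2d(uv).astype(float)
    p=np.c_[(uv[:,0]-K[0,2])/K[0,0],(uv[:,1]-K[1,2])/K[1,1]]
    q=p.copy()
    for _ in range(20): q=p/(1+k1*(q**2).sum(1,keepdims=True))
    return np.c_[q,np.ones(len(q))]
def plane(d,uv,z):
    r=rays(d,uv); R=d['R'];t=d['t']; c=-R.T@t; w=r@R
    s=(z-c[2])/w[:,2]; return c+w*s[:,None]
def dep(d,uv):
    uv=np.atleast_2d(uv).astype(int); r=rays(d,uv); z=d['depth'][uv[:,1],uv[:,0]]
    return (r*z[:,None]-d['t'])@d['R']
def st():
    s=ctrl.get_state(); R=Rn.from_rotvec(s['tool_rot']).as_matrix()
    print('t',s['time'],'p',np.round(s['position'],4),'f',np.round(s['ft_force'],1),'g',s['grip_width']); print(np.round(R,3)); print('q',np.round(s['joint_positions'],3)); return s,R
E
python3 - <<'E'
from h import *
for n in ['scene','top','wrist']:
    d=snap(n,n+'0'); print(n,d['R'].round(3).tolist(),d['t'],d['k1'],d['intrinsics'][0,0])
st()
E
```

```text
scene [[0.811, -0.585, -0.016], [-0.391, -0.522, -0.758], [0.435, 0.621, -0.652]] [-0.38112075  0.37094965  0.81433276] -0.08833743306570747 481.37575509146205
top [[0.016, -1.0, 0.008], [-0.987, -0.017, -0.157], [0.157, -0.005, -0.988]] [0.14283852 0.60927766 0.89222683] -0.04492633247827854 382.1920061943553
wrist [[0.285, 0.958, -0.002], [0.915, -0.272, 0.299], [0.286, -0.088, -0.954]] [-0.64867215 -0.03691992  0.39215863] -0.02486204948085389 321.09292709863433
t 0.15 p [0.1857 0.6227 0.4039] f [ 0.4 -0.5  0.2] g 0.9987285780848179
[[-0.958  0.286 -0.   ]
 [ 0.286  0.958 -0.001]
 [-0.    -0.001 -1.   ]]
q [-1.267  0.322 -0.07   1.451  0.023  1.371 -0.057]
```

View pics/scene0.png

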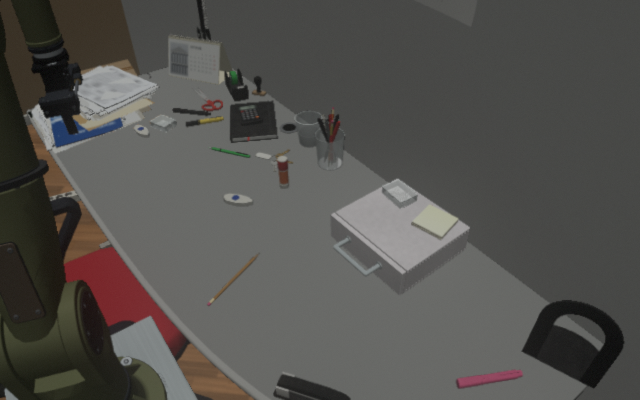

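View pics/top0.png

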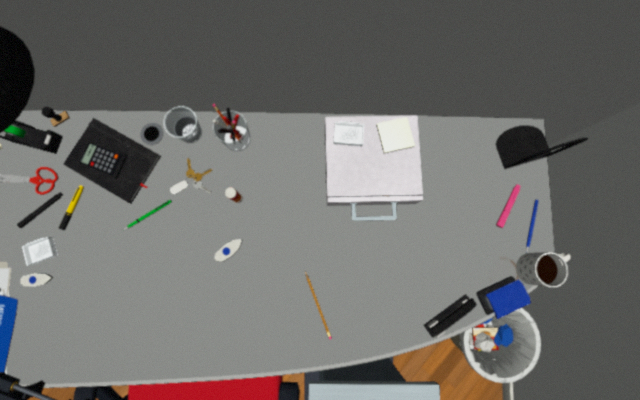

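View pics/wrist0.png

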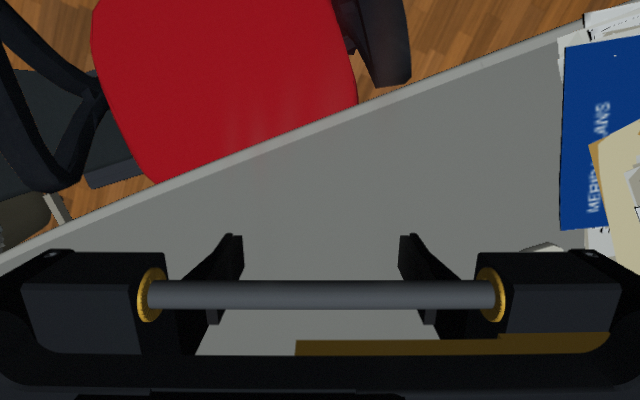

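```bash
python3 - <<'E'
from h import *
d=load('top0'); im=d['pixels'][90:240,300:450]; cv2.imwrite('pics/topc.png',cv2.resize(im,None,fx=4,fy=4,interpolation=cv2.INTER_CUBIC))
d=load('scene0'); im=d['pixels'][170:300,310:480]; cv2.imwrite('pics/scc.png',cv2.resize(im,None,fx=4,fy=4,interpolation=cv2.INTER_CUBIC))
E
```

```text
(no output)
```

View pics/topc.png

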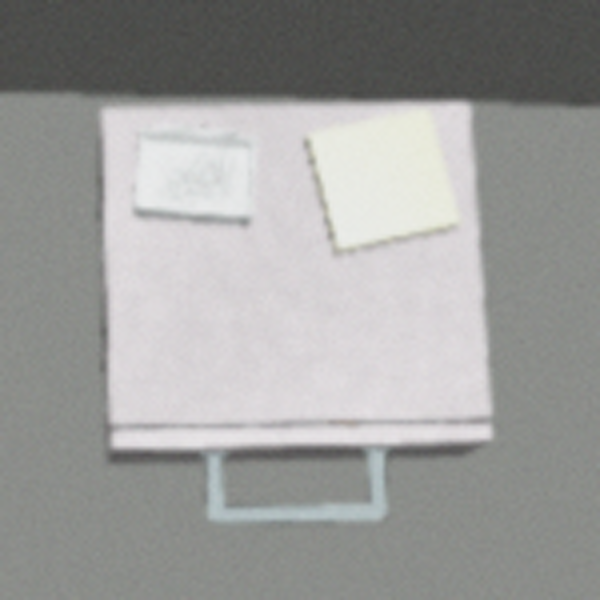

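View pics/scc.png

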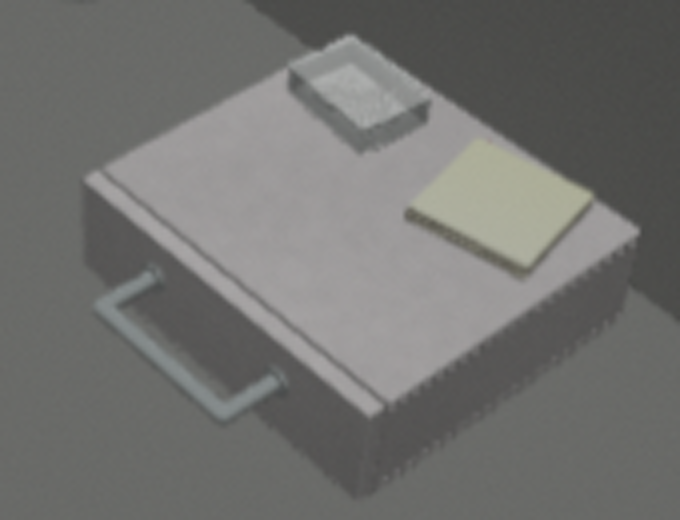

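```bash
python3 - <<'E'
from h import *
d=load('top0')
f=lambda a,z:plane(d,np.array(a)/4+np.array([300,90])-0.375,z)
P=f([[111,426],[491,419],[101,107],[471,104],[112,447],[492,438]],.072); print(P.round(4))
print(np.linalg.norm(P[0]-P[1]),np.linalg.norm(P[0]-P[2]),np.linalg.norm(P[1]-P[3]))
y=P[0]-P[1]; print('yaw of y axis',np.degrees(np.arctan2(-y[0],y[1])))
x=P[2]-P[0];print('x',np.degrees(np.arctan2(x[1],x[0]))); x=P[3]-P[1];print('x',np.degrees(np.arctan2(x[1],x[0])))
H=f([[208,515],[386,514]],.042);print('handle',H.round(4))
H=dep(d,f and (np.array([[300,514],[250,517],[350,514],[300,300]])/4+[300,90]));print(H.round(4))
print('cam',-d['R'].T@d['t'])
d=load('scene0')
g=lambda a,z:plane(d,np.array(a)/4+np.array([310,170])-.375,z)
print(g([[105,172],[388,403],[375,412],[85,180]],.072).round(4)); print(g([[100,305],[225,415]],.042).round(4))
E
```

```text
[[ 0.5974  0.1228  0.072 ]
 [ 0.6057 -0.106   0.072 ]
 [ 0.7973  0.1312  0.072 ]
 [ 0.8043 -0.0995  0.072 ]
 [ 0.5848  0.1221  0.072 ]
 [ 0.5941 -0.1063  0.072 ]]
0.2289289406220023 0.2000187629534259 0.19874717893494603
yaw of y axis 2.0693146921899017
x 2.402895255525186
x 1.873108126851818
handle [[ 0.5479  0.0615  0.042 ]
 [ 0.5503 -0.0481  0.042 ]]
[[ 0.5491  0.0052  0.0486]
 [ 0.5464  0.0365  0.0454]
 [ 0.5498 -0.0248  0.0459]
 [ 0.6761  0.0078  0.0714]]
cam [0.45920407 0.15774418 0.97567372]
[[ 0.5983  0.1171  0.072 ]
 [ 0.607  -0.1075  0.072 ]
 [ 0.5976 -0.1079  0.072 ]
 [ 0.5851  0.1185  0.072 ]]
[[ 0.55    0.0576  0.042 ]
 [ 0.5541 -0.0451  0.042 ]]
```

```bash
cat > plan.py <<'E'
from h import *
def plan(pt,Rt,n,g,p0=None,R0=None,dp=1):
    s=ctrl.get_state()
    if p0 is None: p0=np.array(s['position']);R0=Rn.from_rotvec(s['tool_rot'])
    pt=np.array(pt,float); w=(R0.inv()*Rt).as_rotvec(); out=[]
    for i in range(n):
        Ri=R0*Rn.from_rotvec(w*i/n); sh=Ri.inv().apply((pt-p0)/n)*100
        out.append(' '.join(f'{v:.2f}' for v in sh)+' '+' '.join(f'{v:.3f}' for v in w/n)+f' {g}')
    print('; '.join(out))
def Rtool(ydir_deg,tilt=0):
    # tool down, y axis along given world azimuth
    a=np.radians(ydir_deg); y=np.array([np.cos(a),np.sin(a),0]); z=np.array([0,0,-1.]); x=np.cross(y,z)
    return Rn.from_matrix(np.c_[x,y,z])
UY=2.1; O=np.array([.602,.0075,0]); c,s_=np.cos(np.radians(UY)),np.sin(np.radians(UY))
RU=np.array([[c,-s_,0],[s_,c,0],[0,0,1]])
def U2W(p): return O+RU@np.array(p)
def W2U(p): return (np.atleast_2d(p)-O)@RU
E
python3 - <<'E'
from plan import *
p=[.550,.0065,.275]; plan(p,Rtool(UY),14,-0.31)
d=load('wrist0');s,R=st();print('camInTool',R.T@(-d['R'].T@d['t']-s['position']))
E
```

```text
-3.75 -3.47 0.93 -0.000 0.000 0.089 -0.31; -4.04 -3.13 0.93 -0.000 0.000 0.089 -0.31; -4.31 -2.76 0.93 -0.000 0.000 0.089 -0.31; -4.53 -2.36 0.92 -0.000 0.000 0.089 -0.31; -4.73 -1.95 0.92 -0.000 0.000 0.089 -0.31; -4.88 -1.52 0.92 -0.000 0.000 0.089 -0.31; -5.00 -1.08 0.92 -0.000 0.000 0.089 -0.31; -5.07 -0.64 0.92 -0.000 0.000 0.089 -0.31; -5.11 -0.18 0.92 -0.000 0.000 0.089 -0.31; -5.11 0.27 0.92 -0.000 0.000 0.089 -0.31; -5.06 0.72 0.92 -0.000 0.000 0.089 -0.31; -4.98 1.17 0.92 -0.000 0.000 0.089 -0.31; -4.85 1.61 0.92 -0.000 0.000 0.089 -0.31; -4.69 2.03 0.92 -0.000 0.000 0.089 -0.31
t 0.15 p [0.1857 0.6227 0.4039] f [ 0.4 -0.5  0.2] g 0.9987285780848179
[[-0.958  0.286 -0.   ]
 [ 0.286  0.958 -0.001]
 [-0.    -0.001 -1.   ]]
q [-1.267  0.322 -0.07   1.451  0.023  1.371 -0.057]
camInTool [ 0.08221711 -0.00020473  0.02025983]
```

Request:
{"name": "play_rows", "arguments": {"targets": "-3.75 -3.47 0.9 0 0 0.089 -0.31; -4.0 -3.1 0.9 0 0 0.089 -0.31; -4.3 -2.75 0.9 0 0 0.089 -0.31; -4.5 -2.35 0.9 0 0 0.089 -0.31; -4.7 -1.95 0.9 0 0 0.089 -0.31; -4.9 -1.5 0.9 0 0 0.089 -0.31; -5.0 -1.1 0.9 0 0 0.089 -0.31; -5.1 -0.65 0.9 0 0 0.089 -0.31; -5.1 -0.2 0.9 0 0 0.089 -0.31; -5.1 0.25 0.9 0 0 0.089 -0.31; -5.05 0.7 0.9 0 0 0.089 -0.31; -5.0 1.15 0.9 0 0 0.089 -0.31; -4.85 1.6 0.9 0 0 0.089 -0.31; -4.7 2.0 0.9 0 0 0.089 -0.31", "newtons": 20}}

```text
time: 1.9
position: [0.5447, -0.0154, 0.2717]
tool_rot: [-2.216, -2.225, -0.002]
ft_force: [0.7, 1.0, -1.0]
grip_width: 0.341
```

```bash
python3 - <<'E'
from plan import *
st();  plan([.550,.0065,.275],Rtool(UY),3,-0.31)
E
```

```text
t 1.9 p [ 0.5447 -0.0154  0.2717] f [ 0.7  1.  -1. ] g 0.34118076025188765
[[-0.004  1.    -0.   ]
 [ 1.     0.004  0.002]
 [ 0.002 -0.    -1.   ]]
q [-0.528  0.226  0.57   1.889 -0.141  1.066  0.103]
0.73 0.18 -0.11 -0.000 -0.001 -0.011 -0.31; 0.73 0.19 -0.11 -0.000 -0.001 -0.011 -0.31; 0.72 0.19 -0.11 -0.000 -0.001 -0.011 -0.31
```

Request:
{"name": "play_rows", "arguments": {"targets": "1.2 0.3 0 0 0 -0.02 -0.31; 1.0 0.2 0 0 0 -0.013 -0.31; 0 0 0 0 0 0 -0.31"}}

```text
time: 2.28
position: [0.5498, 0.0043, 0.2705]
tool_rot: [-2.184, -2.256, 0.003]
ft_force: [0.3, -0.0, -0.8]
grip_width: 0.338
```

```bash
python3 - <<'E'
from plan import *
st();  plan([.550,.0065,.206],Rtool(UY),3,-0.31); snap('scene','scene1');snap('wrist','wrist1')
E
```

```text
t 2.275 p [0.5498 0.0043 0.2705] f [ 0.3 -0.  -0.8] g 0.33834743673104456
[[-0.032  0.999 -0.002]
 [ 0.999  0.032 -0.001]
 [-0.001 -0.002 -1.   ]]
q [-0.547  0.238  0.554  1.877 -0.141  1.068  0.096]
0.08 0.01 2.15 -0.001 0.000 -0.001 -0.31; 0.08 0.01 2.15 -0.001 0.000 -0.001 -0.31; 0.07 0.01 2.15 -0.001 0.000 -0.001 -0.31
```

View pics/scene1.png

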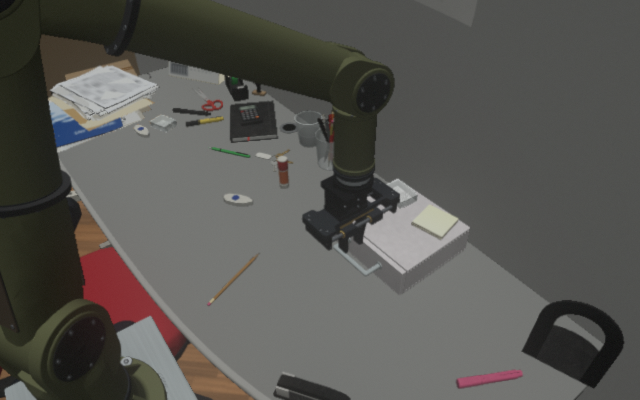

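View pics/wrist1.png

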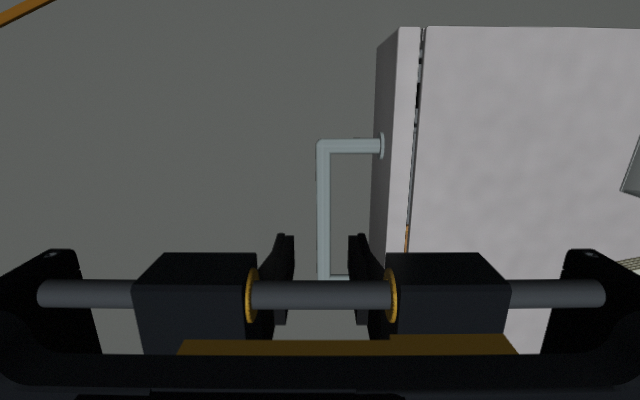

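Request:
{"name": "play_rows", "arguments": {"targets": "0.1 0.05 3.2 0 0 0 -0.31; 0.05 0.05 3 0 0 0 -0.31; 0 0 0.2 0 0 0 -0.31; 0 0 0 0 0 0 -0.6; 0 0 0 0 0 0 -1; 0 0 0 0 0 0 -1; 0 0 0 0 0 0 -1", "newtons": 30}}

```text
time: 3.25
position: [0.5512, 0.0072, 0.2098]
tool_rot: [2.18, 2.259, 0.007]
ft_force: [1.0, 0.5, -6.5]
grip_width: 0.105
```

Request:
{"name": "play_rows", "arguments": {"targets": "0 -0.8 0 0 0 0 -1; 0 -1.2 0 0 0 0 -1; 0 -1.5 0 0 0 0 -1; 0 -1.5 0 0 0 0 -1; 0 -1.5 0 0 0 0 -1; 0 -1.5 0 0 0 0 -1; 0 -1.5 0 0 0 0 -1; 0 -0.8 0 0 0 0 -1; 0 -0.4 0 0 0 0 -1"}}

```text
time: 4.38
position: [0.4367, 0.0027, 0.2097]
tool_rot: [2.179, 2.258, 0.013]
ft_force: [8.9, -0.4, -7.6]
grip_width: 0.102
```

Request:
{"name": "play_rows", "arguments": {"targets": "0 -0.4 0 0 0 0 -1; 0 -0.5 0 0 0 0 -1; 0 0 0 0 0 0 -1"}}

```text
time: 4.75
position: [0.433, 0.0029, 0.2096]
tool_rot: [2.166, 2.246, 0.037]
ft_force: [-0.7, 0.1, -0.0]
grip_width: 0.106
```

Request:
{"name": "play_rows", "arguments": {"targets": "0 0 0 0 0 0 -0.4; 0 0 0 0 0 0 -0.31; 0 0 0 0 0 0 -0.31; 0 0 -2.5 0 0 0 -0.31; 0 0 -4 0 0 0 -0.31; 0 0 -4 0 0 0 -0.31; 0 0 0 0 0 0 -0.31"}}

```text
time: 5.62
position: [0.4293, 0.0024, 0.3181]
tool_rot: [2.169, 2.246, 0.032]
ft_force: [-0.4, 0.8, -0.2]
grip_width: 0.348
```

```bash
python3 - <<'E'
from plan import *
st();  
for n in ['top','scene','wrist']: snap(n,n+'2')
E
```

```text
t 5.625 p [0.4293 0.0024 0.3181] f [-0.4  0.8 -0.2] g 0.34759117055380395
[[-0.035  0.999  0.028]
 [ 0.999  0.035  0.002]
 [ 0.001  0.028 -1.   ]]
q [-0.625 -0.135  0.525  2.106  0.076  1.126 -0.1  ]
```

View pics/top2.png

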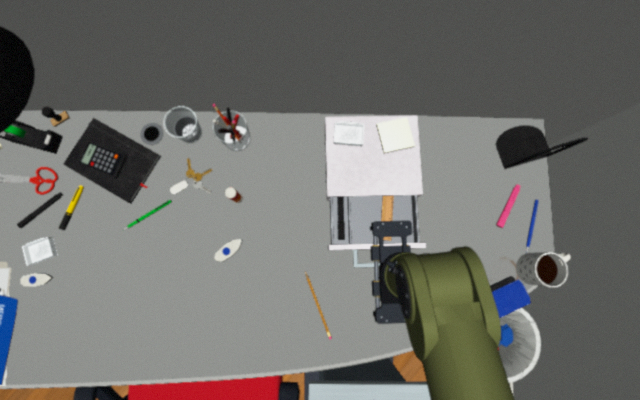

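View pics/scene2.png

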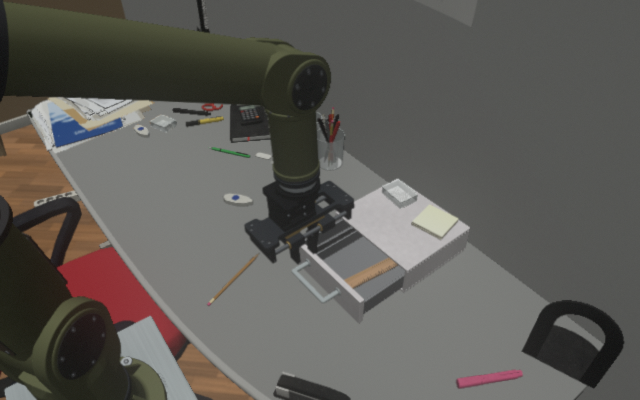

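View pics/wrist2.png

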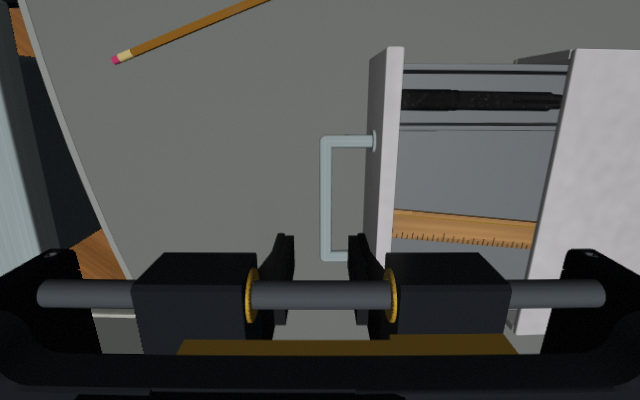

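```bash
python3 - <<'E'
from plan import *
d=load('wrist2'); W=W2U(plane(d,[[396,210],[535,222],[394,237],[533,249]],.018)); print('wrist ruler',W.round(4))
print('panel inner top',W2U(plane(d,[[403,50],[391,260]],.072)).round(4), 'carcass edge',W2U(plane(d,[[571,60],[525,260]],.072)).round(4))
def mk(f):
    d=load(f); h=cv2.cvtColor(d['pixels'],cv2.COLOR_BGR2HSV); m=cv2.inRange(h,(5,90,60),(20,255,255)); return d,m
d,m=mk('scene2'); m[:245]=0;m[:,:335]=0;m[300:]=0;m[:,410:]=0
c=max(cv2.findContours(m,0,2)[0],key=cv2.contourArea); b=cv2.approxPolyDP(c,2,True)[:,0]; print(b.tolist()); print('scene',W2U(plane(d,b,.018)).round(4))
d=load('top2');print('top panel inner',W2U(plane(d,[[330,245],[425,244],[330,247.5]],.072)).round(4))
print('carcass',W2U(plane(d,[[329,195.5],[422,194]],.072)).round(4))
cv2.imwrite('pics/t2c.png',cv2.resize(d['pixels'][170:270,310:440],None,fx=6,fy=6,interpolation=cv2.INTER_CUBIC))
d=load('scene2');cv2.imwrite('pics/s2c.png',cv2.resize(d['pixels'][210:320,280:420],None,fx=5,fy=5,interpolation=cv2.INTER_CUBIC))
E
```

```text
wrist ruler [[-0.0978 -0.017   0.018 ]
 [ 0.0371 -0.0305  0.018 ]
 [-0.0978 -0.0442  0.018 ]
 [ 0.041  -0.0591  0.018 ]]
panel inner top [[-0.1153  0.112   0.072 ]
 [-0.1135 -0.0389  0.072 ]] carcass edge [[-0.002   0.1073  0.072 ]
 [-0.0054 -0.0409  0.072 ]]
[[389, 259], [346, 280], [352, 285], [358, 283], [370, 273], [373, 275], [379, 266], [379, 269], [381, 265], [384, 268], [385, 265], [380, 264]]
scene [[ 0.0328 -0.0369  0.018 ]
 [-0.0802 -0.0233  0.018 ]
 [-0.0792 -0.0417  0.018 ]
 [-0.0658 -0.0455  0.018 ]
 [-0.0274 -0.0407  0.018 ]
 [-0.0262 -0.0489  0.018 ]
 [ 0.0014 -0.0381  0.018 ]
 [-0.0045 -0.0445  0.018 ]
 [ 0.0068 -0.0387  0.018 ]
 [ 0.0059 -0.0492  0.018 ]
 [ 0.0136 -0.0442  0.018 ]
 [ 0.0071 -0.0352  0.018 ]]
top panel inner [[-0.1165  0.1122  0.072 ]
 [-0.1191 -0.1123  0.072 ]
 [-0.1223  0.1123  0.072 ]]
carcass [[ 0.0011  0.1115  0.072 ]
 [ 0.0005 -0.1127  0.072 ]]
```

View pics/t2c.png

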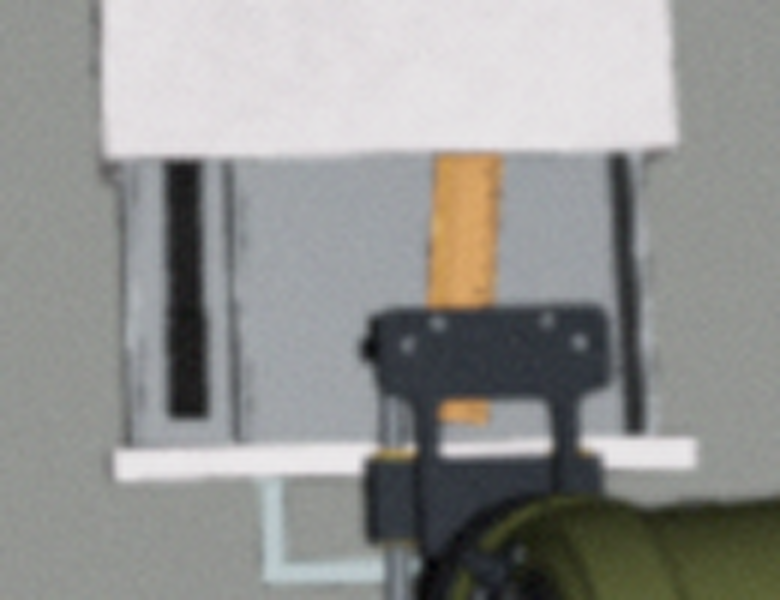

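View pics/s2c.png

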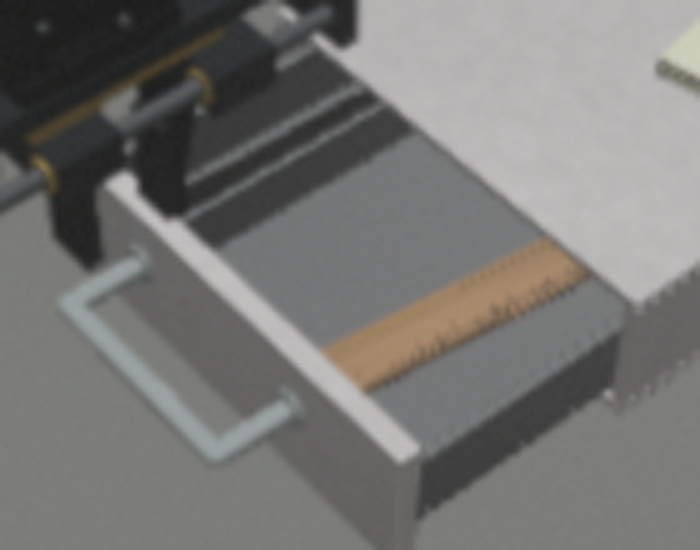

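```bash
python3 - <<'E'
from plan import *
d=load('top2'); f=lambda a,z:W2U(plane(d,np.array(a)/6+np.array([310,170])-.42,z)).round(4)
print(f([[437,158],[428,305],[500,158],[494,303],[490,418],[465,422]],.018))
print('panel',f([[118,448],[695,438]],.072),'carc',f([[104,157],[677,147]],.072))
E
```

```text
[[ 0.0057 -0.027   0.018 ]
 [-0.0566 -0.0202  0.018 ]
 [ 0.0052 -0.0538  0.018 ]
 [-0.0563 -0.0481  0.018 ]
 [-0.1042 -0.044   0.018 ]
 [-0.1057 -0.0334  0.018 ]]
panel [[-0.1147  0.1139  0.072 ]
 [-0.1158 -0.1135  0.072 ]] carc [[ 0.0006  0.1165  0.072 ]
 [ 0.0002 -0.1137  0.072 ]]
```

```bash
python3 - <<'E'
from plan import *
p=U2W([-.075,-.0323,.30]);print(p); plan(p,Rtool(-93.7),11,0.15)
E
```

```text
[ 0.52823396 -0.02752659  0.3       ]
-0.30 0.90 0.15 0.002 -0.001 0.152 0.15; -0.16 0.94 0.15 0.002 -0.001 0.152 0.15; -0.02 0.95 0.15 0.002 -0.001 0.152 0.15; 0.12 0.94 0.15 0.002 -0.001 0.152 0.15; 0.27 0.91 0.14 0.002 -0.001 0.152 0.15; 0.40 0.86 0.14 0.002 -0.001 0.152 0.15; 0.53 0.79 0.14 0.002 -0.001 0.152 0.15; 0.64 0.70 0.14 0.002 -0.001 0.152 0.15; 0.74 0.60 0.14 0.002 -0.001 0.152 0.15; 0.82 0.48 0.13 0.002 -0.001 0.152 0.15; 0.89 0.35 0.13 0.002 -0.001 0.152 0.15
```

Request:
{"name": "play_rows", "arguments": {"targets": "-0.3 0.9 0.15 0.002 -0.001 0.152 0.15; -0.15 0.95 0.15 0.002 -0.001 0.152 0.15; 0 0.95 0.15 0.002 -0.001 0.152 0.15; 0.1 0.95 0.15 0.002 -0.001 0.152 0.15; 0.25 0.9 0.15 0.002 -0.001 0.152 0.15; 0.4 0.85 0.15 0.002 -0.001 0.152 0.15; 0.55 0.8 0.15 0.002 -0.001 0.152 0.15; 0.65 0.7 0.15 0.002 -0.001 0.152 0.15; 0.75 0.6 0.15 0.002 -0.001 0.152 0.15; 0.8 0.5 0.15 0.002 -0.001 0.152 0.15; 0.9 0.35 0.15 0.002 -0.001 0.152 0.15; 0 0 0 0 0 0 0.15"}}

```text
time: 7.28
position: [0.5224, -0.0314, 0.2761]
tool_rot: [3.129, -0.192, -0.06]
ft_force: [0.6, 0.8, -1.3]
grip_width: 0.578
```

```bash
python3 - <<'E'
from plan import *
st(); p=U2W([-.075,-.0323,.30]);plan(p,Rtool(-93.7),1,0.15)
E
```

```text
t 7.275 p [ 0.5224 -0.0314  0.2761] f [ 0.6  0.8 -1.3] g 0.5778195439913126
[[ 0.992 -0.122 -0.039]
 [-0.122 -0.993 -0.004]
 [-0.038  0.008 -0.999]]
q [-0.556  0.192  0.623  1.921 -0.118  1.106 -1.578]
0.44 -0.43 -2.41 0.007 0.038 -0.058 0.15
```

Request:
{"name": "play_rows", "arguments": {"targets": "0.5 -0.45 0 0.007 0.038 -0.058 0.15; 0 0 0 0 0 0 0.15"}}

```text
time: 7.52
position: [0.5265, -0.0273, 0.2736]
tool_rot: [3.139, -0.091, -0.007]
ft_force: [-0.6, -0.2, -0.6]
grip_width: 0.578
```

```bash
python3 - <<'E'
from plan import *
st(); p=U2W([-.075,-.0323,.2]);plan(p,Rtool(-93.7),1,0.15)
snap('wrist','wrist3');snap('scene','scene3')
E
```

```text
t 7.525 p [ 0.5265 -0.0273  0.2736] f [-0.6 -0.2 -0.6] g 0.5780092374199436
[[ 0.998 -0.058 -0.005]
 [-0.058 -0.998 -0.001]
 [-0.005  0.001 -1.   ]]
q [-0.554  0.188  0.611  1.928 -0.121  1.066 -1.52 ]
0.20 0.00 7.36 0.002 0.005 0.007 0.15
```

View pics/wrist3.png

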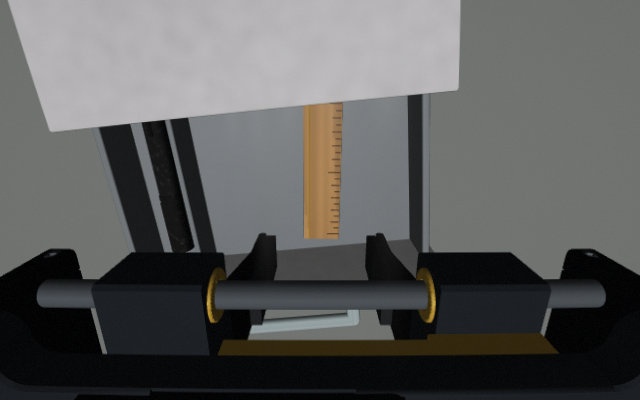

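View pics/scene3.png

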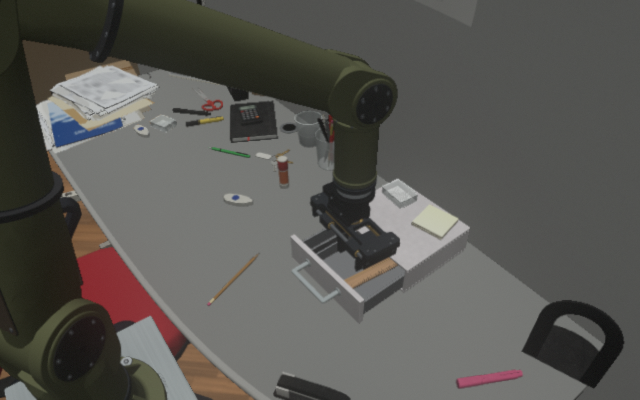

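```bash
python3 - <<'E'
from plan import *
d=load('wrist3');print(W2U(plane(d,[[304,239],[338,239],[304,106],[342,106]],.018)).round(4)); print(W2U(plane(d,[[150,121],[400,98]],.072)).round(4))
E
```

```text
[[-0.1031 -0.0169  0.018 ]
 [-0.1057 -0.044   0.018 ]
 [-0.0009 -0.0282  0.018 ]
 [-0.0034 -0.0549  0.018 ]]
[[ 0.0011  0.055   0.072 ]
 [ 0.     -0.0831  0.072 ]]
```

Request:
{"name": "play_rows", "arguments": {"targets": "0.2 0 3.7 0 0.005 0 0.15; 0 0 2.6 0 0 0 0.15; 0 0 0.8 0 0 0 0.15; 0 0 0 0 0 0 0.15"}}

```text
time: 8.12
position: [0.5281, -0.0281, 0.202]
tool_rot: [3.139, -0.093, -0.0]
ft_force: [0.4, 0.8, 1.2]
grip_width: 0.579
```

Request:
{"name": "play_rows", "arguments": {"targets": "0 0 0.3 0 0 0 0.15; 0 0 0.2 0 0 0 0.15; 0 0 0.1 0 0 0 0.15"}}

```text
time: 8.5
position: [0.5292, -0.0282, 0.1979]
tool_rot: [3.14, -0.093, 0.006]
ft_force: [0.1, 0.4, -0.1]
grip_width: 0.576
```

Request:
{"name": "play_rows", "arguments": {"targets": "0 0 0.25 0 0 0 0.15; 0 0 0.2 0 0 0 0.15"}}

```text
time: 8.75
position: [0.53, -0.0282, 0.1946]
tool_rot: [-3.14, 0.092, -0.009]
ft_force: [-1.8, 0.7, 12.5]
grip_width: 0.574
```

Request:
{"name": "play_rows", "arguments": {"targets": "0 0 -0.1 0 0 0 0.0; 0 0 0 0 0 0 -0.3; 0 0 0 0 0 0 -0.6; 0 0 0 0 0 0 -1; 0 0 0 0 0 0 -1; 0 0 0 0 0 0 -1", "newtons": 25}}

```text
time: 9.5
position: [0.5299, -0.0282, 0.1955]
tool_rot: [-3.14, 0.092, -0.009]
ft_force: [-0.2, -0.1, 0.7]
grip_width: 0.317
```

```bash
python3 - <<'E'
from plan import *
s,R=st(); print(.087*s['grip_width']); 
print('G unit',W2U(s['position']+R@[0,0,.164]), W2U(s['position']+R@[0,0,.182]))
snap('wrist','wrist4')
E
```

```text
t 9.5 p [ 0.5299 -0.0282  0.1955] f [-0.2 -0.1  0.7] g 0.31651466476045215
[[ 0.998 -0.059  0.006]
 [-0.059 -0.998  0.   ]
 [ 0.006 -0.001 -1.   ]]
q [-0.513  0.308  0.585  1.984 -0.216  0.904 -1.446]
0.027536775834159335
G unit [[-0.0724114  -0.03294271  0.03150957]] [[-0.0723111  -0.03293769  0.01350985]]
```

View pics/wrist4.png

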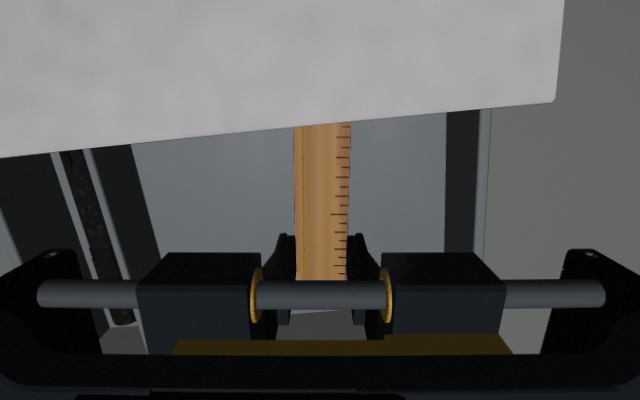

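Request:
{"name": "play_rows", "arguments": {"targets": "0 0 -0.4 0 0 0 -1; 0 0 -0.4 0 0 0 -1; 1.1 0 -0.75 0 -0.06 0 -1; 1.1 0 -0.75 0 -0.06 0 -1; 1.1 0 -0.75 0 -0.06 0 -1; 0 0 0 0 0 0 -1"}}

```text
time: 10.3
position: [0.5643, -0.03, 0.2256]
tool_rot: [-3.121, 0.091, 0.281]
ft_force: [-0.0, -0.1, -0.1]
grip_width: 0.315
```

```bash
cat >> plan.py <<'E'
def chk(held=.180,back=.127):
    s,R=st(); p=np.array(s['position'])
    for n,v in [('F',[back-.16,0,held]),('Bmid',[back,0,held]),('Btop',[back,0,held-.003]),('Bbot',[back,0,held+.003]),('bodycorner',[.0375,0,.113]),('tip',[.0095,0,.182])]: print(n,W2U(p+R@v).round(4)[0])
    print('tilt deg',np.degrees(np.arcsin(-R[2,0])).round(1))
    B=W2U(p+R@[back,0,held-.003])[0]; F=W2U(p+R@[back-.16,0,held-.003])[0]
    Bb=W2U(p+R@[back,0,held+.003])[0]; Fb=W2U(p+R@[back-.16,0,held+.003])[0]
    f=lambda a,b,x:a[2]+(b[2]-a[2])*(x-a[0])/(b[0]-a[0])
    print('ruler top z at x=0',f(B,F,0).round(4),'bottom z at -.115',f(Bb,Fb,-.115).round(4))
E
python3 -c "
from plan import *
chk()"
```

```text
t 10.3 p [ 0.5643 -0.03    0.2256] f [-0.  -0.1 -0.1] g 0.31478672970845556
[[ 0.982 -0.059 -0.179]
 [-0.057 -0.998  0.012]
 [-0.179 -0.001 -0.984]]
q [-0.47   0.409  0.582  1.797 -0.233  1.19  -1.429]
F [-0.1034 -0.0297  0.0544]
Bmid [ 0.0533 -0.0447  0.0258]
Btop [ 0.0538 -0.0447  0.0287]
Bbot [ 0.0527 -0.0446  0.0228]
bodycorner [-0.0225 -0.0375  0.1077]
tip [-0.0622 -0.0337  0.0448]
tilt deg 10.3
ruler top z at x=0 0.0386 bottom z at -.115 0.0535
```

Request:
{"name": "play_rows", "arguments": {"targets": "1.1 0 -0.7 0 -0.06 0 -1; 1.1 0 -0.7 0 -0.06 0 -1; 1.1 0 -0.7 0 -0.06 0 -1; 1.1 0 -0.7 0 -0.06 0 -1; 1.1 0 -0.7 0 -0.06 0 -1; 0 0 0 0 0 0 -1"}}

```text
time: 11.05
position: [0.6247, -0.0338, 0.2416]
tool_rot: [-3.033, 0.09, 0.752]
ft_force: [-0.3, -0.7, -1.1]
grip_width: 0.317
```

```bash
python3 -c "
from plan import *
chk(); snap('scene','scene5'); snap('wrist','wrist5')"
```

```text
t 11.05 p [ 0.6247 -0.0338  0.2416] f [-0.3 -0.7 -1.1] g 0.31654008422642316
[[ 0.883 -0.06  -0.466]
 [-0.052 -0.998  0.029]
 [-0.467 -0.002 -0.884]]
q [-0.371  0.637  0.555  1.484 -0.267  1.601 -1.397]
F [-0.0915 -0.031   0.0978]
Bmid [ 0.0493 -0.0445  0.0231]
Btop [ 0.0507 -0.0446  0.0257]
Bbot [ 0.0479 -0.0444  0.0204]
bodycorner [ 0.0017 -0.0401  0.1241]
tip [-0.0551 -0.0345  0.0762]
tilt deg 27.9
ruler top z at x=0 0.0526 bottom z at -.115 0.1069
```

View pics/scene5.png

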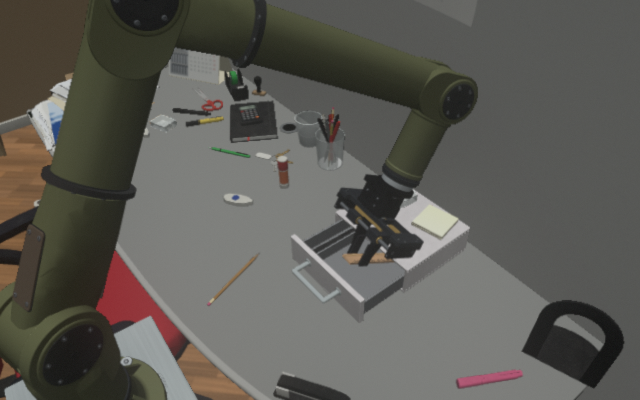

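View pics/wrist5.png

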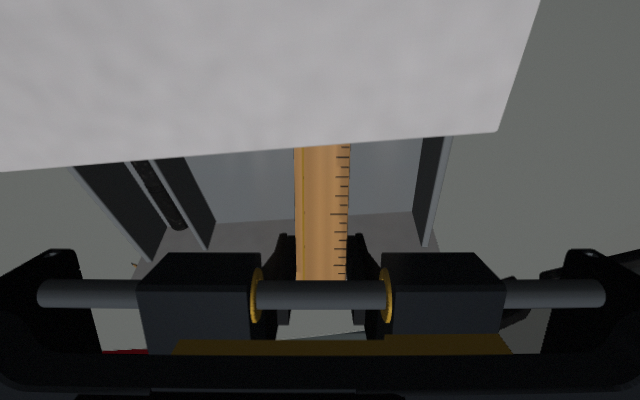

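Request:
{"name": "play_rows", "arguments": {"targets": "-1 0 0 0 0 0 -1; -1.5 0 0 0 0 0 -1; -1.5 0 0 0 0 0 -1; -1.5 0 0 0 0 0 -1; -1.5 0 0 0 0 0 -1; -1 0 0 0 0 0 -1; 0 0 0 0 0 0 -1"}}

```text
time: 12.02
position: [0.545, -0.0296, 0.2842]
tool_rot: [-3.03, 0.09, 0.746]
ft_force: [0.1, 0.8, -0.5]
grip_width: 0.313
```

```bash
python3 -c "
from plan import *
chk(); snap('scene','scene6')"
```

```text
t 12.025 p [ 0.545  -0.0296  0.2842] f [ 0.1  0.8 -0.5] g 0.3134260212520647
[[ 0.884 -0.06  -0.463]
 [-0.051 -0.998  0.033]
 [-0.464 -0.006 -0.886]]
q [-0.45   0.431  0.586  1.679 -0.196  1.59  -1.434]
F [-0.1705 -0.0232  0.1401]
Bmid [-0.0294 -0.0366  0.0658]
Btop [-0.028  -0.0367  0.0684]
Bbot [-0.0308 -0.0364  0.0631]
bodycorner [-0.0774 -0.0325  0.1667]
tip [-0.1339 -0.0267  0.1186]
tilt deg 27.7
ruler top z at x=0 0.0537 bottom z at -.115 0.1075
```

View pics/scene6.png

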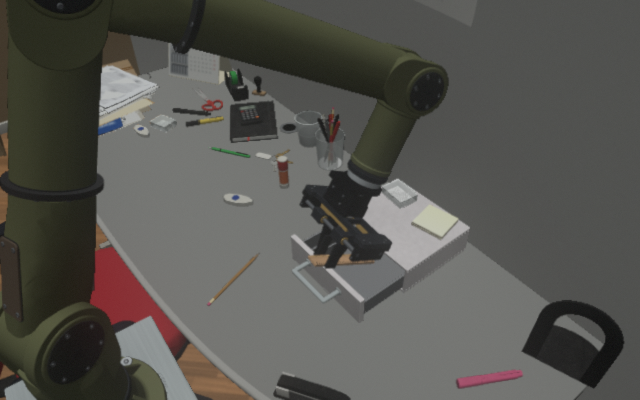

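Request:
{"name": "play_rows", "arguments": {"targets": "-0.5 0 -0.9 0 0 0 -1; -0.8 0 -1.6 0 0 0 -1; -0.8 0 -1.6 0 0 0 -1; -0.8 0 -1.6 0 0 0 -1; -0.8 0 -1.6 0 0 0 -1; -0.8 0 -1.6 0 0 0 -1; -0.8 0 -1.6 0 0 0 -1; -0.8 0 -1.6 0 0 0 -1; -0.8 0 -1.6 0 0 0 -1; -0.5 0 -0.9 0 0 0 -1; 0 0 0 0 0 0 -1; 0 0 0 0 0 0 -1; 0 0 0 0 0 0 -1"}}

```text
time: 13.7
position: [0.5484, -0.0307, 0.4592]
tool_rot: [-3.031, 0.09, 0.745]
ft_force: [0.0, 2.0, -1.0]
grip_width: 0.315
```

```bash
python3 -c "
from plan import *
chk(); 
for n in ['top','scene','wrist']: snap(n,n+'7')"
```

```text
t 13.7 p [ 0.5484 -0.0307  0.4592] f [ 0.  2. -1.] g 0.31522711284265253
[[ 0.885 -0.061 -0.462]
 [-0.052 -0.998  0.032]
 [-0.463 -0.004 -0.886]]
q [-0.469  0.309  0.617  1.461 -0.138  1.909 -1.476]
F [-0.167  -0.0246  0.3149]
Bmid [-0.0259 -0.0381  0.2408]
Btop [-0.0245 -0.0382  0.2435]
Bbot [-0.0272 -0.0379  0.2381]
bodycorner [-0.0739 -0.0338  0.3416]
tip [-0.1304 -0.0281  0.2935]
tilt deg 27.6
ruler top z at x=0 0.2306 bottom z at -.115 0.2842
```

View pics/scene7.png

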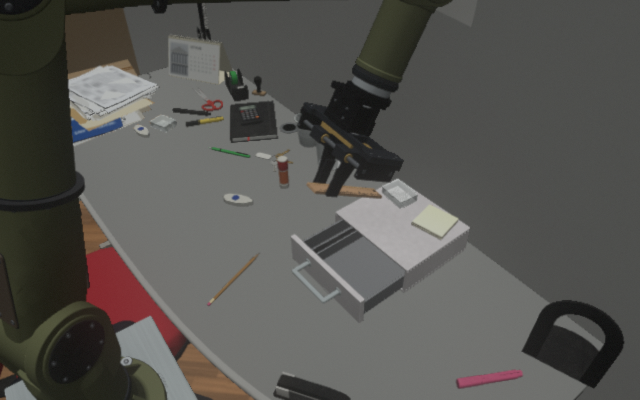

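View pics/wrist7.png

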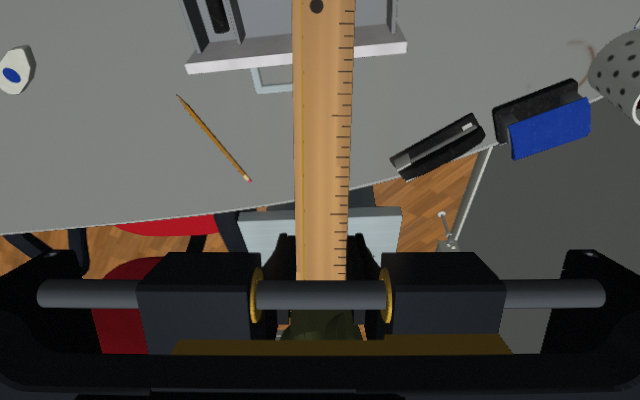

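View pics/top7.png

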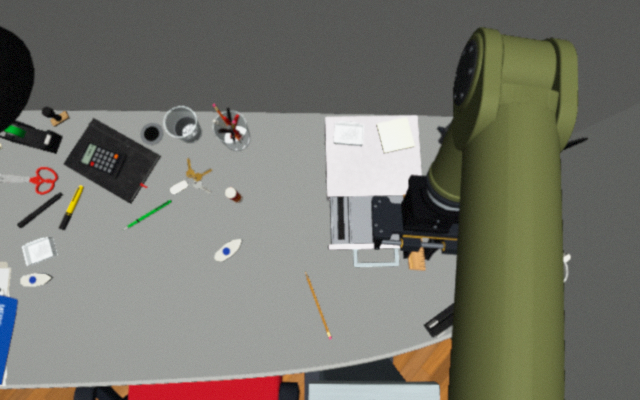

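```bash
python3 -c "
from plan import *
d=load('scene7'); h=cv2.cvtColor(d['pixels'],cv2.COLOR_BGR2HSV); m=cv2.inRange(h,(5,90,60),(20,255,255)); m[:180]=0;m[205:]=0;m[:,:340]=0;m[:,395:]=0
v,u=np.nonzero(m); P=dep(d,np.c_[u,v]); ok=d['depth'][v,u]>0; P=W2U(P[ok]); print(len(P),P[:,2].min(),np.percentile(P[:,2],[5,50,95]),np.median(P,0))
d=load('top7'); print('panel',W2U(plane(d,[[330,244.7]],.072)))
s=ctrl.get_state();print(np.abs(s['qd']).max(),s['grip_width'],s['time'])
print(ctrl.close_job())"
```

```text
165 0.2430421806227208 [0.2482341  0.26737773 0.28308042] [-0.0714687  -0.03394313  0.26737773]
panel [[-0.115763    0.11213639  0.072     ]]
0.0024972358606488504 0.3151379271062617 13.85
the job is handed in; nothing more can be done
None
```

The ruler is out of the drawer, and I handed the job in at 13.9 s with it held still in the air. I pulled the drawer to its stop by the bar handle and gripped the ruler across its width near the front end. I then lifted it slightly, tilted its front end up about 28°, drew it out along its own length and raised it. While the ruler was tilted and drawn out, my readings after each step showed at most about 1 N on the wrist.

- **Height:** the ruler's lowest point is at about 0.238 m from the arm pose, and camera depth gave 0.243 m. Either is at least 16 cm above the unit's top.
- **Grip:** the jaws are 27.4 mm apart on the 28 mm ruler, and the arm is still.
- **Drawer:** its front panel measures 0.1158 m out, against a stop at 0.115 m.
- **Other objects:** the last top view shows the marker still in its compartment, and the glue stick and correction tape where they were.

No check failed. The closest thing to a surprise was a light touch on the drawer floor, 12.5 N at the wrist, while lowering to the ruler; I backed off before gripping.

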